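Tip the sorting tray of machine feet into the carton

TASK

Pick up the small metal sorting tray by its wooden handle, carry it with the two steel feet still in it over the open brown cardboard carton (not the clear tub), and tip both feet out through the tray's open edge into the carton. Then set the empty tray back down on a clear part of the bench, right way up, and let go; leave the carton standing upright.

Things in the scene. Friction and masses are not known exactly. Their poses are not given: they have to be found in the camera images.
- tray: Metal sorting tray like a dustpan, 0.22 kg, nose-heavy. Pan 100 mm in x, 106 in y, floor 3 mm; lips at +x and both y sides, tops at z 28 mm; -x edge open, facing roughly the robot at the start. Origin: centre of the pan's underside, z up. Wooden handle along +x from the back lip: x 50 to 142, 14 wide, z 6 to 32 mm, a rest under its end; grip it firmly from above at x 95 mm, z 24 mm.
- foot_a: Loose steel grinder foot lying in the tray: a round disc 34 mm across and 8 mm thick with an 18 mm stub on top, 22 mm tall in all, 0.06 kg. Origin: centre of the disc's underside. It slides on the tray only when that is tipped steeply: tip it 60 degrees or so nose down.
- foot_b: A second steel foot just like the first, beside it in the tray.
- carton: Open cardboard carton without lid, loose, 0.8 kg, 150 mm along its x, 160 mm along its y, 60 mm high, walls 4 mm, standing on the bench to the left or right of the tray (a clear plastic tub stands on the other side). Origin: centre of its underside; z up.
Not all that is in view belongs to the job. Leave any black, green or orange look-alike of the foot_a alone.

How it is judged (in metres and radians):
On the way, in this order (a step that is already met when the one before it is completed fails the run):
1. the tray, with both feet in it, is carried to the carton (height (world z) of tray above 0.06 m and horizontal distance between tray and carton below 0.2 m and x of foot_a in the frame of tray between -0.05 and 0.05 m and y of foot_a in the frame of tray between -0.05 and 0.05 m and z of foot_a in the frame of tray between -0.005 and 0.03 m and x of foot_b in the frame of tray between -0.05 and 0.05 m and y of foot_b in the frame of tray between -0.05 and 0.05 m and z of foot_b in the frame of tray between -0.005 and 0.03 m), for 0.1 s.
2. both feet are in the carton while the tray is still up and tipped (angle between tray's own z axis and vertical above 0.35 rad and height (world z) of tray above 0.06 m and x of foot_a in the frame of carton between -0.072 and 0.072 m and y of foot_a in the frame of carton between -0.077 and 0.077 m and z of foot_a in the frame of carton between -0.005 and 0.055 m and x of foot_b in the frame of carton between -0.072 and 0.072 m and y of foot_b in the frame of carton between -0.077 and 0.077 m and z of foot_b in the frame of carton between -0.005 and 0.055 m), for 0.1 s.
At the end, for the whole second after the job is handed in: Both feet lie at rest inside the carton, which stands upright on the bench (within 10 degrees); the tray lies at rest flat on the bench, right way up (within 10 degrees, underside less than 12 mm above the bench), let go (x of foot_a in the frame of carton between -0.072 and 0.072 m and y of foot_a in the frame of carton between -0.077 and 0.077 m and z of foot_a in the frame of carton between -0.005 and 0.055 m and x of foot_b in the frame of carton between -0.072 and 0.072 m and y of foot_b in the frame of carton between -0.077 and 0.077 m and z of foot_b in the frame of carton between -0.005 and 0.055 m and angle between each of tray, carton's own z axis and vertical below 0.17 rad and height (world z) of tray between -0.01 and 0.012 m and linear speed of each of foot_a, foot_b, tray below 0.03 m/s); the robot touches nothing.
It also fails if it takes over 61 s, if anything falls off the work surface, if the arm or the gripper's body presses on something with over 40 N, if the wrist force passes 120 N, or if a joint passes its speed limit or range.

ROBOT

A 6-joint arm with a two-finger parallel gripper is mounted at the origin on a cart in front of the work surface, level with it; the furniture and walls round the work are solid. World frame = base frame: x ahead of the robot, y to its left, z up, the work surface at z = 0. Lengths are in mm, angles in rad, forces in N, time in s.
With the tool pointing down it reaches from about 275 to 850 mm from the base axis. Payload 5.2 kg.
Tool frame: the origin (TCP) lies at the very end of the fingers, on their centre line; the grasp point (between the pads) lies 19 mm behind it; z points along the fingers, y is the line along which they close (so a half turn about z gives the same grasp; the last joint's range is limited). The gripper opens to 85 mm and grips with 20 to 120 N. Pads are 22 mm wide; open, the fingers measure 114 mm over their backs; the gripper's body (76 mm by 85 mm) begins 54 mm behind the grasp point. The pads swing forward as they close: fully open they stand 13 mm farther back than shut.
Start: joints at [-1.508, 0.259, 1.535, -0, 1.348, -0.203], TCP at [144.496, -530.685, 231.31] pointing down, gripper open.
Joint ranges: [-3.14, 3.14], [-0.91, 2.08], [0.19, 2.58], [-1.22, 4.36], [0.22, 2.71], [-3.12, 3.12]. Speed limits (rad/s): [2.57, 2.57, 3.14, 3.14, 3.14, 3.14].

INTERFACE

Orientations are given as a rotation vector (axis times angle).
In Python, from plant import r, cams gives the robot as it stands. The module is installed in compiled form; this text tells all that it offers.
- The arm moves only by the tool servo_tool, never from a script. Its argument "targets" is a list of rows, each an object of numbers: "x", "y", "z": the shift along the tool's x, y, z in cm; "wx", "wy", "wz": the turn, a rotation vector about the tool's x, y, z in degrees; "hand": the closure, from -1 (fully open) to 1 (shut), so that 0 is half open. In form: [{"x": .., "y": .., "z": .., "wx": .., "wy": .., "wz": .., "hand": ..}, ...]. A call has 1 to 12 rows; each row is the pose to reach, as a shift and turn from the pose commanded when the call began, along the tool's axes at that moment; what a row does not reach only later rows make up. A row lasts 1/10 s, in which the tool goes at most 50 mm and 8.59 degrees, less where a joint would pass 70% of its speed; a pose out of reach is approached as far as the arm can. A call with a gripper value outside its range is refused whole. The fingers move at their own pace and stop on an object; the grip force is fixed at half the most. Time passes only in rows, so rows that repeat a pose let the fingers close. It gives the time, the measured TCP pose, the force, the opening and the grip force at its end, in the units of the state.
- r.sense(): the state, without advancing time (a new reading comes with each control period).
- cams.snapshot(name): name is "scene" or "top"; returns the picture (384x512x3 uint8, red, green, blue); there is no depth.
- cams.camera_info(name): a dict with "fx", "fy", "cx", "cy" (pixels), "rvec" (rotation vector, rad) and "tvec" (3), from world to camera coordinates, as OpenCV has them. Camera axes: x right, y down, z forward; pixel columns grow to the right and rows downward; lengths in mm; the calibration is good to about 2 mm. A picture is of the moment at which its call begins. camera_info takes no time and is no camera call.
- r.finish_job(): hands the job in; it is judged then, once.
The state is a dict: "clock": time; "qpos": joint angles; "qvel": joint speeds; "joint_torque": joint torques, N m; "tcp_pos": TCP position; "ee_rot": TCP orientation; "contact_force": force on the tool from outside, world axes, zero at the start; "moment": the same for the moment, N m; "finger_gap": opening from 0.0 (shut) to 1.0 (fully open); "finger_force": force on a finger pad.
Only numpy, scipy, OpenCV 4.12 (cv2) and the standard library are available. Lean on these libraries where they do the work, as an engineer would, in place of code of your own. Each camera call takes 0.05 s, during which the arm holds its last target. There are 200 camera calls.

## Working session

There is one attempt and no reset: what is moved stays moved. The work goes in short steps, Python scripts to look and compute and a tool call to move; the robot and the scene stay as the last step left them, time stands still between calls to the robot, and variables do not carry over. Pictures are saved under pics/ and viewed, at most 10 in all, crops included, and the job is handed in when it is done.

Besides the shell and the picture viewer there is one more tool, called after "Request:" as name([rows], argument=value, ...), one row to a line, values as JSON. servo_tool: Moves the arm, as the interface text tells. Its arguments: {"type":"object","properties":{"targets":{"type":"array","items":{"type":"object","properties":{"x":{"type":"number"},"y":{"type":"number"},"z":{"type":"number"},"wx":{"type":"number"},"wy":{"type":"number"},"wz":{"type":"number"},"hand":{"type":"number"}}}}},"required":["targets"]}

```bash
mkdir -p pics
python3 - <<'E'
from plant import r,cams
import cv2
for n in("scene","top"):
    cv2.imwrite(f"pics/{n}0.png",cams.snapshot(n)[:,:,::-1]); print(n,cams.camera_info(n))
s=r.sense();print(s["tcp_pos"],s["ee_rot"],s["clock"],s["finger_gap"])
E
```

```text
scene {'fx': 394.9680875005791, 'fy': 394.9680875005791, 'cx': 257.87228187929566, 'cy': 197.23186420502415, 'rvec': array([ 0.72254715, -2.54118798,  1.24732188]), 'tvec': array([357.83931922, 289.11906505, 628.53665139])}
top {'fx': 467.1051017743809, 'fy': 467.1051017743809, 'cx': 247.49216010805276, 'cy': 201.35319138675604, 'rvec': array([ 2.05642038, -2.15204013,  0.23575662]), 'tvec': array([-146.95262238,  539.09250429,  844.17139734])}
[ 144.48316126 -530.22048574  230.54178391] [-3.11226065e+00 -4.16138507e-01 -2.40334992e-04] 0.1 1.002407912860951
```

View pics/top0.png

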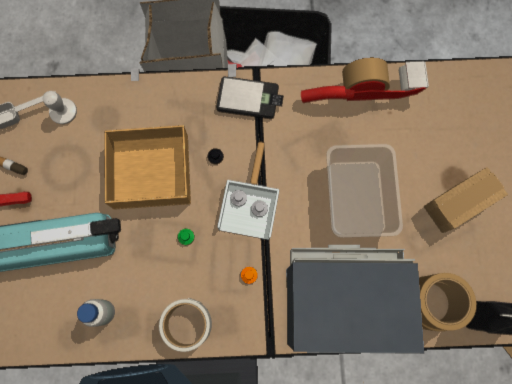

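View pics/scene0.png

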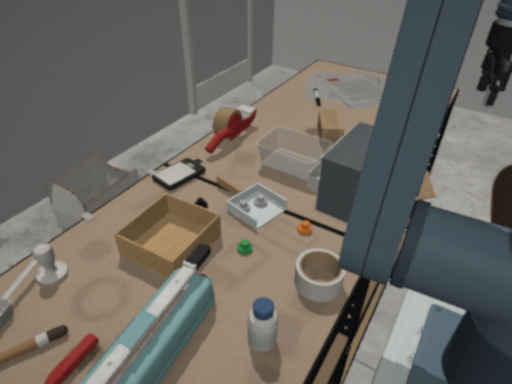

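The top view shows the tray pan at about (249,210), with its handle running up to (262,144). The brown carton is at (147,167) and the clear tub at (363,190). The scene view confirms this layout.

```bash
cat > h.py <<'E'
from plant import r,cams
import cv2,numpy as np
from scipy.spatial.transform import Rotation as R
def w(n,px,z):
    c=cams.camera_info(n);M=R.from_rotvec(c["rvec"]).as_matrix();o=-M.T@c["tvec"]
    d=np.array([[(u-c["cx"])/c["fx"],(v-c["cy"])/c["fy"],1] for u,v in px])@M
    return (o+d*((z-o[2])/d[:,2])[:,None]).round(1)
E
python3 - <<'E'
from h import *
print("rim",w("top",[(226,181),(279,187),(271,239),(219,232)],28))
print("handle end, root",w("top",[(262,144),(255,184)],32))
print("carton",w("top",[(104,129),(186,127),(189,204),(106,207)],60))
print("feet",w("top",[(239,199),(259,209)],25))
print("obst",w("top",[(216,156),(186,237),(248,275),(184,325),(120,230)],10))
im=cv2.resize(cams.snapshot("top")[120:250,90:290],None,fx=4,fy=4,interpolation=2)
cv2.imwrite("pics/c.png",im[:,:,::-1])
E
```

```text
rim [[ 583.2 -129.9   28. ]
 [ 565.8 -236.4   28. ]
 [ 461.  -214.3   28. ]
 [ 479.6 -112.5   28. ]]
handle end, root [[ 657.3 -206.6   32. ]
 [ 573.2 -188.2   32. ]]
carton [[693.7 109.7  60. ]
 [690.3 -54.9  60. ]
 [531.7 -58.1  60. ]
 [533.2 102.2  60. ]]
feet [[ 545.3 -154.6   25. ]
 [ 522.9 -193.8   25. ]]
obst [[ 643.2 -110.2   10. ]
 [ 475.3  -44.8   10. ]
 [ 394.1 -165.9   10. ]
 [ 304.3  -38.2   10. ]
 [ 495.7   88.1   10. ]]
```

View pics/c.png

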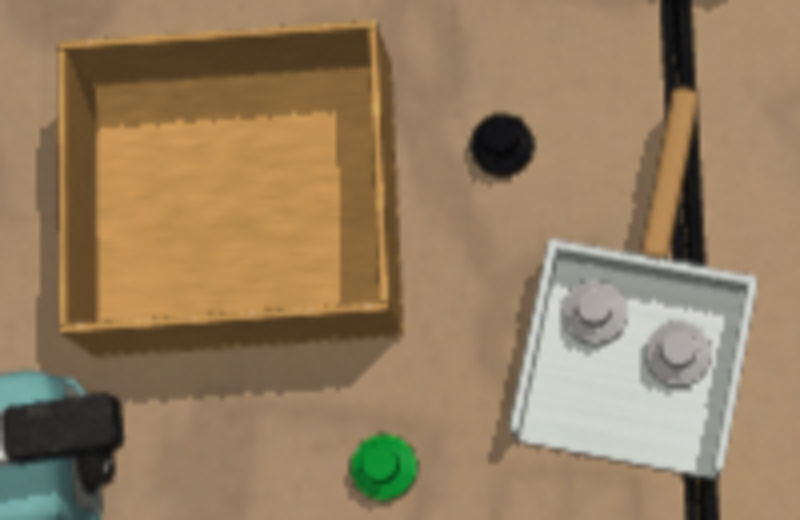

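The measurements agree with the given sizes: the rim measures about 105 mm and the carton about 160 mm. The tray is near (522,-173) with yaw about -12°, and the grip point is near (617,-196). The carton centre is near (612,25). I'll rise clear of the grey box, then go above the handle.

Request:
servo_tool([
  {"z": -5},
  {"z": -8},
  {"x": 5,"y": -1.8,"z": -8,"wz": 4},
  {"x": 10,"y": -3.6,"z": -8,"wz": 8},
  {"x": 15,"y": -5.4,"z": -8,"wz": 12},
  {"x": 20,"y": -7.2,"z": -8,"wz": 16},
  {"x": 25,"y": -9,"z": -8,"wz": 20},
  {"x": 30,"y": -10.8,"z": -8,"wz": 24},
  {"x": 35,"y": -12.6,"z": -8,"wz": 27},
  {"x": 40,"y": -14.5,"z": -8,"wz": 27},
  {"x": 45,"y": -16.3,"z": -8,"wz": 27},
  {"x": 50,"y": -18.2,"z": -8,"wz": 27},
])

```text
schema error: expected keys x, y, z, wx, wy, wz, hand
```

Request:
servo_tool([
  {"x": 0,"y": 0,"z": -5,"wx": 0,"wy": 0,"wz": 0,"hand": -1},
  {"x": 0,"y": 0,"z": -8,"wx": 0,"wy": 0,"wz": 0,"hand": -1},
  {"x": 5,"y": -1.8,"z": -8,"wx": 0,"wy": 0,"wz": 4,"hand": -1},
  {"x": 10,"y": -3.6,"z": -8,"wx": 0,"wy": 0,"wz": 8,"hand": -1},
  {"x": 15,"y": -5.4,"z": -8,"wx": 0,"wy": 0,"wz": 12,"hand": -1},
  {"x": 20,"y": -7.2,"z": -8,"wx": 0,"wy": 0,"wz": 16,"hand": -1},
  {"x": 25,"y": -9,"z": -8,"wx": 0,"wy": 0,"wz": 20,"hand": -1},
  {"x": 30,"y": -10.8,"z": -8,"wx": 0,"wy": 0,"wz": 24,"hand": -1},
  {"x": 35,"y": -12.6,"z": -8,"wx": 0,"wy": 0,"wz": 27,"hand": -1},
  {"x": 40,"y": -14.5,"z": -8,"wx": 0,"wy": 0,"wz": 27,"hand": -1},
  {"x": 45,"y": -16.3,"z": -8,"wx": 0,"wy": 0,"wz": 27,"hand": -1},
  {"x": 50,"y": -18.2,"z": -8,"wx": 0,"wy": 0,"wz": 27,"hand": -1},
])

```text
clock: 1.35
tcp_pos: [554.5, -240.9, 311.1]
ee_rot: [-3.125, 0.322, 0.001]
contact_force: [0.4, -1.1, 0.3]
finger_gap: 1.003
finger_force: 0.0
```

Request:
servo_tool([
  {"x": 3.2,"y": -3.4,"z": 0,"wx": 0,"wy": 0,"wz": 0,"hand": -1},
  {"x": 3.2,"y": -3.4,"z": 5,"wx": 0,"wy": 0,"wz": 0,"hand": -1},
  {"x": 3.2,"y": -3.4,"z": 10,"wx": 0,"wy": 0,"wz": 0,"hand": -1},
  {"x": 3.2,"y": -3.4,"z": 14,"wx": 0,"wy": 0,"wz": 0,"hand": -1},
  {"x": 3.2,"y": -3.4,"z": 18,"wx": 0,"wy": 0,"wz": 0,"hand": -1},
  {"x": 3.2,"y": -3.4,"z": 22,"wx": 0,"wy": 0,"wz": 0,"hand": -1},
  {"x": 3.2,"y": -3.4,"z": 25,"wx": 0,"wy": 0,"wz": 0,"hand": -1},
  {"x": 3.2,"y": -3.4,"z": 25,"wx": 0,"wy": 0,"wz": 0,"hand": -1},
  {"x": 3.2,"y": -3.4,"z": 25,"wx": 0,"wy": 0,"wz": 0,"hand": -1},
])

```text
clock: 2.25
tcp_pos: [591.3, -215.7, 61.3]
ee_rot: [-3.125, 0.322, 0.002]
contact_force: [1.4, -0.4, 0.2]
finger_gap: 1.003
finger_force: 0.0
```

Run:
```python
from h import *
s=r.sense();print(s["tcp_pos"],s["ee_rot"],s["qpos"])
a=cams.snapshot("top")[110:250,170:310];b=cams.snapshot("scene")[120:260,160:300]
im=np.hstack([cv2.resize(i,(400,400),interpolation=2) for i in(a,b)])
cv2.imwrite("pics/d.png",im[:,:,::-1])
```

```text
[ 591.28131519 -215.71378224   61.31072078] [-3.12457784e+00  3.22066864e-01  1.59612841e-03] [-5.26782723e-01  5.49016780e-01  1.53645938e+00  9.23054645e-07
  1.05723190e+00  1.24943833e+00]
```

View pics/d.png

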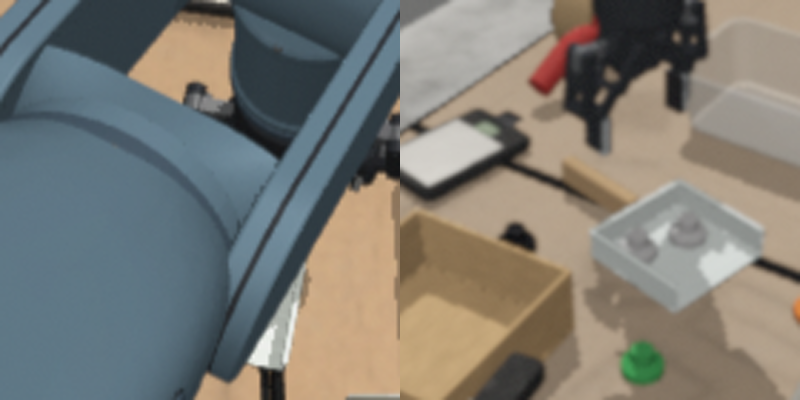

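The scene crop shows the open fingers still about 3 cm short of the handle, so the earlier target was speed-clipped. I'll finish the approach and check the handle line from the scene camera.

Request:
servo_tool([
  {"x": 2.1,"y": -2.5,"z": 0,"wx": 0,"wy": 0,"wz": 0,"hand": -1},
  {"x": 2.1,"y": -2.5,"z": 0,"wx": 0,"wy": 0,"wz": 0,"hand": -1},
  {"x": 2.1,"y": -2.5,"z": 0,"wx": 0,"wy": 0,"wz": 0,"hand": -1},
])

```text
clock: 2.65
tcp_pos: [618.4, -195.7, 63.4]
ee_rot: [3.124, -0.32, 0.005]
contact_force: [0.7, 0.9, 0.4]
finger_gap: 0.994
finger_force: 0.0
```

Run:
```python
from h import *
print(w("scene",[(221.2,177.8),(238.8,191.8)],32))
im=cv2.resize(cams.snapshot("scene")[110:260,140:300],None,fx=4,fy=4,interpolation=2)
cv2.imwrite("pics/e.png",im[:,:,::-1])
```

```text
[[ 643.4 -191.5   32. ]
 [ 573.9 -166.7   32. ]]
```

View pics/e.png

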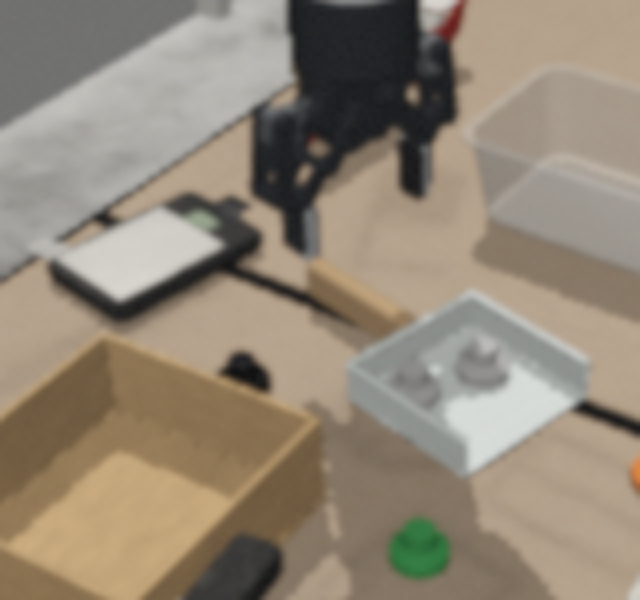

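Run:
```python
from h import *
c=cams.camera_info("scene");K=np.array([[c["fx"],0,c["cx"]],[0,c["fy"],c["cy"]],[0,0,1]])
a=np.radians(-12);O=np.array([522,-173,0])
P=np.array([[142,-7,32],[142,7,32],[50,-7,32],[50,7,32],[50,-53,28],[50,53,28],[-50,-53,28],[-50,53,28],[95,0,32]],float)@R.from_euler("z",a).as_matrix().T+O
P=np.vstack([P,[618,-196,63]])
p=cv2.projectPoints(P,c["rvec"],c["tvec"],K,None)[0][:,0]
print(((p-[140,110])*4).round(0))
```

```text
[[320. 250.]
 [304. 259.]
 [423. 310.]
 [406. 320.]
 [474. 284.]
 [351. 359.]
 [596. 353.]
 [475. 437.]
 [363. 284.]
 [361. 239.]]
```

Request:
servo_tool([
  {"x": -0.2,"y": -0.4,"z": 1,"wx": 0,"wy": 0,"wz": 0,"hand": -1},
  {"x": -0.2,"y": -0.4,"z": 3,"wx": 0,"wy": 0,"wz": 0,"hand": -1},
  {"x": -0.2,"y": -0.4,"z": 4.5,"wx": 0,"wy": 0,"wz": 0,"hand": -1},
  {"x": -0.2,"y": -0.4,"z": 5.4,"wx": 0,"wy": 0,"wz": 0,"hand": -1},
  {"x": -0.2,"y": -0.4,"z": 5.4,"wx": 0,"wy": 0,"wz": 0,"hand": -1},
  {"x": -0.2,"y": -0.4,"z": 5.4,"wx": 0,"wy": 0,"wz": 0,"hand": 1},
  {"x": -0.2,"y": -0.4,"z": 5.4,"wx": 0,"wy": 0,"wz": 0,"hand": 1},
  {"x": -0.2,"y": -0.4,"z": 5.4,"wx": 0,"wy": 0,"wz": 0,"hand": 1},
  {"x": -0.2,"y": -0.4,"z": 5.4,"wx": 0,"wy": 0,"wz": 0,"hand": 1},
  {"x": -0.2,"y": -0.4,"z": 5.4,"wx": 0,"wy": 0,"wz": 0,"hand": 1},
  {"x": -0.2,"y": -0.4,"z": 5.4,"wx": 0,"wy": 0,"wz": 0,"hand": 1},
  {"x": -0.2,"y": -0.4,"z": 5.4,"wx": 0,"wy": 0,"wz": 0,"hand": 1},
])

```text
clock: 3.9
tcp_pos: [616.3, -191.3, 8.0]
ee_rot: [3.125, -0.322, 0.002]
contact_force: [-0.5, 0.7, 3.9]
finger_gap: 0.148
finger_force: 59.8
```

Request:
servo_tool([
  {"x": 0,"y": 0,"z": -0.5,"wx": 0,"wy": 0,"wz": 0,"hand": 1},
  {"x": 0,"y": 0,"z": -1,"wx": 0,"wy": 0,"wz": 0,"hand": 1},
  {"x": 0,"y": 0,"z": -2,"wx": 0,"wy": 0,"wz": 0,"hand": 1},
  {"x": 0,"y": 0,"z": -3.5,"wx": 0,"wy": 0,"wz": 0,"hand": 1},
  {"x": 0,"y": 0,"z": -5,"wx": 0,"wy": 0,"wz": 0,"hand": 1},
  {"x": 0,"y": 0,"z": -7,"wx": 0,"wy": 0,"wz": 0,"hand": 1},
  {"x": 0,"y": 0,"z": -9,"wx": 0,"wy": 0,"wz": 0,"hand": 1},
  {"x": 0,"y": 0,"z": -11,"wx": 0,"wy": 0,"wz": 0,"hand": 1},
  {"x": 0,"y": 0,"z": -12.5,"wx": 0,"wy": 0,"wz": 0,"hand": 1},
  {"x": 0,"y": 0,"z": -13.5,"wx": 0,"wy": 0,"wz": 0,"hand": 1},
  {"x": 0,"y": 0,"z": -14,"wx": 0,"wy": 0,"wz": 0,"hand": 1},
])

```text
clock: 5.0
tcp_pos: [616.4, -191.5, 149.4]
ee_rot: [3.124, -0.322, 0.004]
contact_force: [0.1, 0.4, -3.3]
finger_gap: 0.148
finger_force: 58.8
```

Run:
```python
from h import *
s=r.sense();print(s["tcp_pos"],s["contact_force"],s["moment"],s["qpos"])
im=cv2.resize(cams.snapshot("scene")[70:270,100:320],None,fx=3,fy=3,interpolation=2)
cv2.imwrite("pics/f.png",im[:,:,::-1])
```

```text
[ 616.4118867  -191.49389787  149.38558953] [ 0.07187966  0.44553651 -3.34466356] [-0.02471766 -0.2354017  -0.01136785] [-4.73734346e-01  4.85592607e-01  1.40421872e+00  2.97567293e-05
  1.24913736e+00  1.30249147e+00]
```

View pics/f.png

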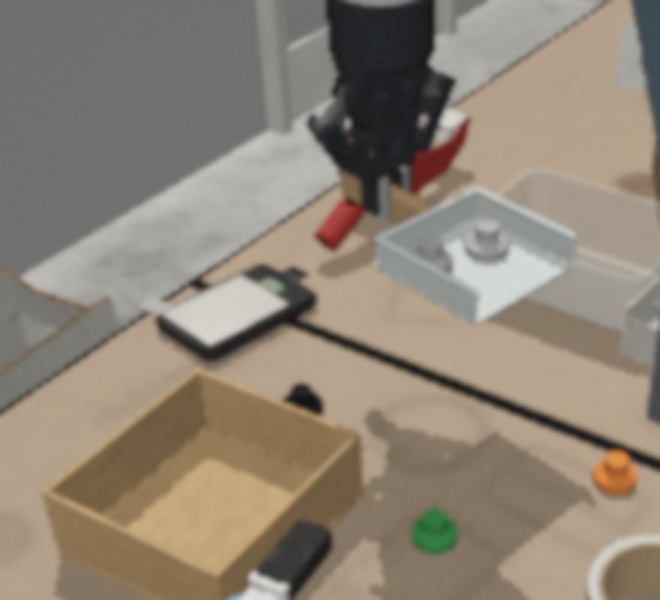

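The tray is held level with both feet in it. I'll carry it at a moderate speed to above the carton.

Request:
servo_tool([
  {"x": 0.1,"y": -0.6,"z": -1,"wx": 0,"wy": 0,"wz": 0,"hand": 1},
  {"x": 0.3,"y": -1.8,"z": -2,"wx": 0,"wy": 0,"wz": 0,"hand": 1},
  {"x": 0.6,"y": -3.6,"z": -3,"wx": 0,"wy": 0,"wz": 0,"hand": 1},
  {"x": 1,"y": -5.9,"z": -4,"wx": 0,"wy": 0,"wz": -1,"hand": 1},
  {"x": 1.4,"y": -8.4,"z": -5,"wx": 0,"wy": 0,"wz": -2,"hand": 1},
  {"x": 1.8,"y": -10.9,"z": -6,"wx": 0,"wy": 0,"wz": -3,"hand": 1},
  {"x": 2.2,"y": -13.4,"z": -6,"wx": 0,"wy": 0,"wz": -4,"hand": 1},
  {"x": 2.7,"y": -15.9,"z": -6,"wx": 0,"wy": 0,"wz": -5,"hand": 1},
  {"x": 3.2,"y": -18.2,"z": -6,"wx": 0,"wy": 0,"wz": -5,"hand": 1},
  {"x": 3.6,"y": -20.2,"z": -6,"wx": 0,"wy": 0,"wz": -5,"hand": 1},
  {"x": 3.9,"y": -21.5,"z": -6,"wx": 0,"wy": 0,"wz": -5,"hand": 1},
  {"x": 3.9,"y": -22.1,"z": -6,"wx": 0,"wy": 0,"wz": -5,"hand": 1},
])

```text
clock: 6.25
tcp_pos: [699.6, 19.2, 207.2]
ee_rot: [-3.136, 0.183, 0.0]
contact_force: [-0.6, -0.0, -3.5]
finger_gap: 0.15
finger_force: 58.8
```

Run:
```python
from h import *
s=r.sense();print(s["tcp_pos"],s["ee_rot"],s["contact_force"],s["qpos"].round(2))
im=cv2.resize(cams.snapshot("scene")[40:290,40:300],None,fx=2.4,fy=2.4,interpolation=2)
cv2.imwrite("pics/g.png",im[:,:,::-1])
```

```text
[699.59727511  19.16880983 207.18297701] [-3.13608627e+00  1.82701940e-01  9.25965000e-05] [-0.59214388 -0.02967055 -3.52343847] [-0.13  0.55  1.16  0.    1.44  1.56]
```

View pics/g.png

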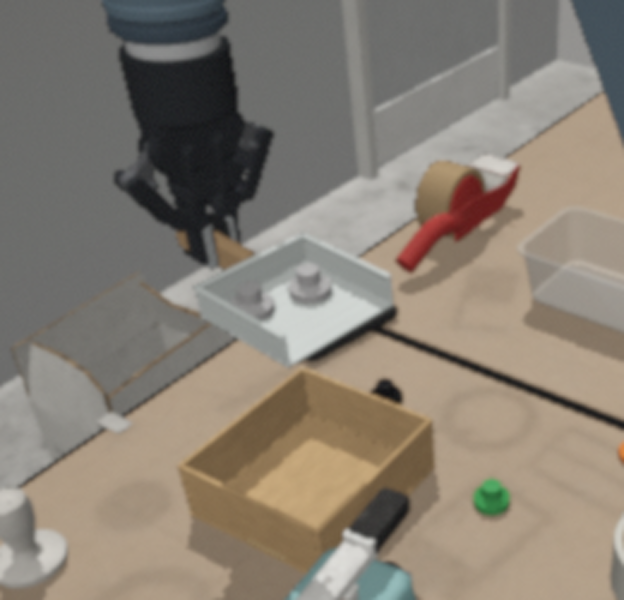

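Over the carton, level, feet in place. Now tip nose down.

Request:
servo_tool([
  {"x": 0,"y": 0,"z": 0,"wx": 0,"wy": 3,"wz": 0,"hand": 1},
  {"x": 0,"y": 0,"z": 0,"wx": 0,"wy": 8,"wz": 0,"hand": 1},
  {"x": 0,"y": 0,"z": 0,"wx": 0,"wy": 14,"wz": 0,"hand": 1},
  {"x": 0,"y": 0,"z": 0,"wx": 0,"wy": 20,"wz": 0,"hand": 1},
  {"x": 0,"y": 0,"z": 0,"wx": 0,"wy": 26,"wz": 0,"hand": 1},
  {"x": 0,"y": 0,"z": 0,"wx": 0,"wy": 32,"wz": 0,"hand": 1},
  {"x": 0,"y": 0,"z": 0,"wx": 0,"wy": 38,"wz": 0,"hand": 1},
  {"x": 0,"y": 0,"z": 0,"wx": 0,"wy": 44,"wz": 0,"hand": 1},
  {"x": 0,"y": 0,"z": 0,"wx": 0,"wy": 50,"wz": 0,"hand": 1},
  {"x": 0,"y": 0,"z": 0,"wx": 0,"wy": 56,"wz": 0,"hand": 1},
  {"x": 0,"y": 0,"z": 0,"wx": 0,"wy": 61,"wz": 0,"hand": 1},
  {"x": 0,"y": 0,"z": 0,"wx": 0,"wy": 65,"wz": 0,"hand": 1},
])

```text
clock: 7.5
tcp_pos: [696.5, 51.1, 214.8]
ee_rot: [-2.819, 0.077, -1.235]
contact_force: [0.2, 0.3, -2.3]
finger_gap: 0.148
finger_force: 59.5
```

Request:
servo_tool([
  {"x": 0,"y": 0,"z": 0,"wx": 0,"wy": 0,"wz": 0,"hand": 1},
  {"x": 0,"y": 0,"z": 0,"wx": 0,"wy": 0,"wz": 0,"hand": 1},
  {"x": 0,"y": 0,"z": 0,"wx": 0,"wy": 0,"wz": 0,"hand": 1},
  {"x": 0,"y": 0,"z": 0,"wx": 0,"wy": 0,"wz": 0,"hand": 1},
  {"x": 0,"y": 0,"z": 0,"wx": 0,"wy": 0,"wz": 0,"hand": 1},
])

```text
clock: 8.0
tcp_pos: [697.2, 51.1, 214.8]
ee_rot: [-2.82, 0.078, -1.236]
contact_force: [-0.8, -0.2, -2.0]
finger_gap: 0.15
finger_force: 59.5
```

Run:
```python
from h import *
s=r.sense();print(s["tcp_pos"],s["ee_rot"],s["contact_force"],s["qpos"].round(2))
im=cv2.resize(cams.snapshot("scene")[40:290,40:300],None,fx=2.4,fy=2.4,interpolation=2)
cv2.imwrite("pics/i.png",im[:,:,::-1])
```

```text
[697.17958984  51.13871907 214.7786843 ] [-2.8203168   0.07780823 -1.23566441] [-0.82704283 -0.15421997 -1.98012074] [-0.17  0.2   1.97  0.81  0.22  0.73]
```

View pics/i.png

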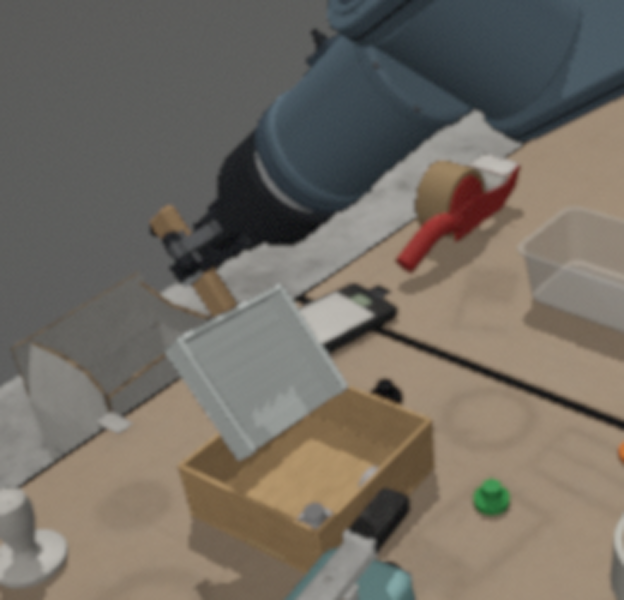

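Both feet lie in the carton, at (315,515) and (368,478), and the tray is empty. I'll work out the return in tool axes.

Run:
```python
from h import *
s=r.sense();A=R.from_rotvec(s["ee_rot"]);B=R.from_rotvec([-3.136,.183,0])
print(A.inv().apply(np.array([697,40,275])-s["tcp_pos"])/10,(A.inv()*B).as_rotvec(degrees=True))
```

```text
[ 4.49111998  0.65604798 -4.13215358] [ -6.36666944 -46.99564833   3.32197397]
```

Request:
servo_tool([
  {"x": 1.1,"y": 0.2,"z": -1,"wx": 0,"wy": 0,"wz": 0,"hand": 1},
  {"x": 2.7,"y": 0.4,"z": -2.5,"wx": 0,"wy": 0,"wz": 0,"hand": 1},
  {"x": 4.5,"y": 0.7,"z": -4.1,"wx": 0,"wy": 0,"wz": 0,"hand": 1},
  {"x": 4.5,"y": 0.7,"z": -4.1,"wx": -0.8,"wy": -6,"wz": 0.4,"hand": 1},
  {"x": 4.5,"y": 0.7,"z": -4.1,"wx": -1.6,"wy": -12,"wz": 0.8,"hand": 1},
  {"x": 4.5,"y": 0.7,"z": -4.1,"wx": -2.5,"wy": -18,"wz": 1.3,"hand": 1},
  {"x": 4.5,"y": 0.7,"z": -4.1,"wx": -3.3,"wy": -24,"wz": 1.7,"hand": 1},
  {"x": 4.5,"y": 0.7,"z": -4.1,"wx": -4.1,"wy": -30,"wz": 2.1,"hand": 1},
  {"x": 4.5,"y": 0.7,"z": -4.1,"wx": -4.9,"wy": -36,"wz": 2.5,"hand": 1},
  {"x": 4.5,"y": 0.7,"z": -4.1,"wx": -5.7,"wy": -42,"wz": 3,"hand": 1},
  {"x": 4.5,"y": 0.7,"z": -4.1,"wx": -6.4,"wy": -47,"wz": 3.3,"hand": 1},
  {"x": 4.5,"y": 0.7,"z": -4.1,"wx": -6.4,"wy": -47,"wz": 3.3,"hand": 1},
])

```text
clock: 9.25
tcp_pos: [699.1, 39.2, 272.4]
ee_rot: [3.135, -0.184, -0.004]
contact_force: [1.1, -0.3, -2.1]
finger_gap: 0.153
finger_force: 59.3
```

Run:
```python
from h import *
s=r.sense();A=R.from_rotvec(s["ee_rot"]);B=R.from_rotvec([-3.125,.322,0])
print(s["tcp_pos"],s["qpos"].round(2));p=A.inv().apply(np.array([612,-195,100])-s["tcp_pos"])/10
print(p,(A.inv()*B).as_rotvec(degrees=True))
```

```text
[699.05647745  39.1793657  272.40646931] [-0.1   0.52  1.05 -0.    1.58  1.59]
[-5.85957107 24.25870846 17.28029089] [0.06754426 0.14189169 5.04040251]
```

Request:
servo_tool([
  {"x": -0.5,"y": 2,"z": 0,"wx": 0,"wy": 0,"wz": 0,"hand": 1},
  {"x": -1.2,"y": 5,"z": 0,"wx": 0,"wy": 0,"wz": 1,"hand": 1},
  {"x": -1.9,"y": 8,"z": 0,"wx": 0,"wy": 0,"wz": 2,"hand": 1},
  {"x": -2.6,"y": 11,"z": 0,"wx": 0,"wy": 0,"wz": 3,"hand": 1},
  {"x": -3.4,"y": 14,"z": 0,"wx": 0,"wy": 0,"wz": 4,"hand": 1},
  {"x": -4.1,"y": 17,"z": 2,"wx": 0,"wy": 0,"wz": 5,"hand": 1},
  {"x": -4.8,"y": 20,"z": 5,"wx": 0,"wy": 0,"wz": 5,"hand": 1},
  {"x": -5.5,"y": 22.5,"z": 8,"wx": 0,"wy": 0,"wz": 5,"hand": 1},
  {"x": -5.9,"y": 24.3,"z": 11,"wx": 0,"wy": 0,"wz": 5,"hand": 1},
  {"x": -5.9,"y": 24.3,"z": 14,"wx": 0,"wy": 0,"wz": 5,"hand": 1},
  {"x": -5.9,"y": 24.3,"z": 17,"wx": 0,"wy": 0,"wz": 5,"hand": 1},
  {"x": -5.9,"y": 24.3,"z": 18,"wx": 0,"wy": 0,"wz": 5,"hand": 1},
])

```text
clock: 10.45
tcp_pos: [607.1, -194.8, 92.0]
ee_rot: [-3.124, 0.321, 0.006]
contact_force: [-1.0, 0.2, -2.3]
finger_gap: 0.15
finger_force: 59.2
```

Request:
servo_tool([
  {"x": 0,"y": 0,"z": 1.5,"wx": 0,"wy": 0,"wz": 0,"hand": 1},
  {"x": 0,"y": 0,"z": 3.5,"wx": 0,"wy": 0,"wz": 0,"hand": 1},
  {"x": 0,"y": 0,"z": 5,"wx": 0,"wy": 0,"wz": 0,"hand": 1},
  {"x": 0,"y": 0,"z": 6.5,"wx": 0,"wy": 0,"wz": 0,"hand": 1},
  {"x": 0,"y": 0,"z": 7.5,"wx": 0,"wy": 0,"wz": 0,"hand": 1},
  {"x": 0,"y": 0,"z": 8,"wx": 0,"wy": 0,"wz": 0,"hand": 1},
  {"x": 0,"y": 0,"z": 8.2,"wx": 0,"wy": 0,"wz": 0,"hand": 1},
  {"x": 0,"y": 0,"z": 8.3,"wx": 0,"wy": 0,"wz": 0,"hand": 1},
  {"x": 0,"y": 0,"z": 8.3,"wx": 0,"wy": 0,"wz": 0,"hand": 1},
])

```text
clock: 11.35
tcp_pos: [610.6, -195.1, 12.1]
ee_rot: [3.125, -0.319, 0.001]
contact_force: [0.5, 0.3, -2.5]
finger_gap: 0.151
finger_force: 59.3
```

Still hanging free (-2.5 N), so I'll lower a few mm more.

Request:
servo_tool([
  {"x": 0,"y": 0,"z": 0.2,"wx": 0,"wy": 0,"wz": 0,"hand": 1},
  {"x": 0,"y": 0,"z": 0.3,"wx": 0,"wy": 0,"wz": 0,"hand": 1},
  {"x": 0,"y": 0,"z": 0.3,"wx": 0,"wy": 0,"wz": 0,"hand": 1},
])

```text
clock: 11.65
tcp_pos: [610.5, -195.0, 8.9]
ee_rot: [3.125, -0.32, 0.0]
contact_force: [0.5, 0.1, -0.6]
finger_gap: 0.152
finger_force: 59.7
```

Request:
servo_tool([
  {"x": 0,"y": 0,"z": 0.1,"wx": 0,"wy": 0,"wz": 0,"hand": 1},
  {"x": 0,"y": 0,"z": 0.1,"wx": 0,"wy": 0,"wz": 0,"hand": -1},
  {"x": 0,"y": 0,"z": 0.1,"wx": 0,"wy": 0,"wz": 0,"hand": -1},
  {"x": 0,"y": 0,"z": 0.1,"wx": 0,"wy": 0,"wz": 0,"hand": -1},
  {"x": 0,"y": 0,"z": 0.1,"wx": 0,"wy": 0,"wz": 0,"hand": -1},
  {"x": 0,"y": 0,"z": -1,"wx": 0,"wy": 0,"wz": 0,"hand": -1},
  {"x": 0,"y": 0,"z": -3,"wx": 0,"wy": 0,"wz": 0,"hand": -1},
  {"x": 0,"y": 0,"z": -6,"wx": 0,"wy": 0,"wz": 0,"hand": -1},
  {"x": 0,"y": 0,"z": -10,"wx": 0,"wy": 0,"wz": 0,"hand": -1},
  {"x": 0,"y": 0,"z": -14,"wx": 0,"wy": 0,"wz": 0,"hand": -1},
  {"x": 0,"y": 0,"z": -18,"wx": 0,"wy": 0,"wz": 0,"hand": -1},
  {"x": 0,"y": 0,"z": -18,"wx": 0,"wy": 0,"wz": 0,"hand": -1},
])

```text
clock: 12.85
tcp_pos: [613.6, -196.5, 196.9]
ee_rot: [3.12, -0.319, 0.019]
contact_force: [1.4, -1.9, 1.0]
finger_gap: 0.998
finger_force: 0.0
```

Run:
```python
from h import *
s=r.sense();print(s["tcp_pos"],s["contact_force"],s["finger_gap"])
im=cv2.resize(cams.snapshot("scene")[40:290,70:330],None,fx=2.4,fy=2.4,interpolation=2)
cv2.imwrite("pics/j.png",im[:,:,::-1])
```

```text
[ 613.57237938 -196.4948721   196.90474877] [ 1.42726125 -1.94797438  1.03650766] 0.9980793464184314
```

View pics/j.png

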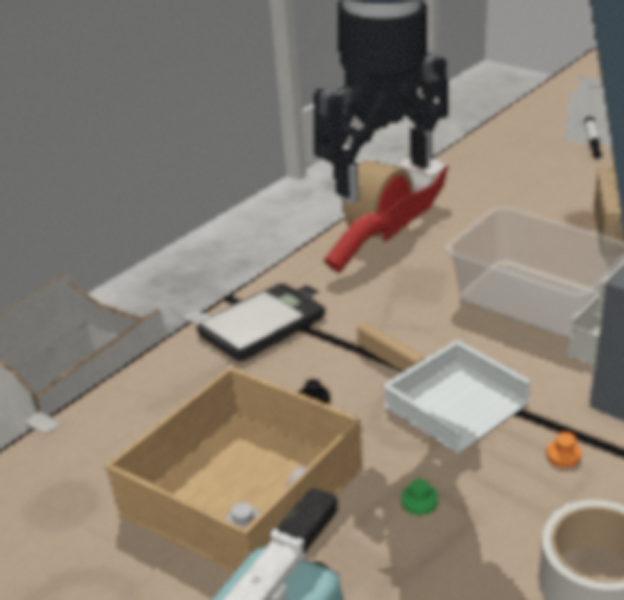

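The empty tray lies flat at (458,395) with the gripper clear above it. Both feet, at (242,513) and (297,475), are in the upright carton. I'm handing the job in.

```bash
python3 -c "
from plant import r
print(r.finish_job())"
```

```text
the job is handed in; nothing more can be done
None
```

I tipped both feet into the upright cardboard carton, set the empty tray back flat on the bench and let go, then handed the job in at about 13 s; no verdict came back.

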